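# Start the glue press screw without cross-threading

## Robot

A 7-joint arm with a two-finger parallel gripper is mounted at the origin on the work surface. World frame = base frame: x ahead of the robot, y to its left, z up, the work surface at z = 0. Lengths are in m, angles in rad, forces in N, time in s.
With the tool pointing down it reaches from about 0.4 to 0.85 m from the base axis. Payload 10.4 kg.
Tool frame: the origin (TCP) lies between the finger pads; the fingertips stand 11 mm ahead of it and the grasp point (between the pads) lies 8 mm behind it; z points along the fingers, y is the direction in which the jaws open and shut (so a half turn about z gives the same grasp; the last joint's range is limited). The gripper opens to 87 mm and grips with 3 to 60 N. Pads are 19 mm wide; open, the fingers measure 117 mm over their backs; the gripper's body (75 mm by 190 mm) begins 51 mm behind the grasp point.
Start: joints at [-1.265, 0.332, -0.065, 1.46, 0.022, 1.35, -0.088], TCP at [0.202, 0.592, 0.234] pointing down, gripper open.
Joint ranges: [-2.6, 2.6], [-0.5, 2.12], [-1.47, 1.34], [0.16, 2.42], [-1.27, 4.41], [0.06, 2.06], [-2.6, 2.6]. Speed limits (rad/s): [2.22, 2.22, 2.79, 2.79, 3.14, 3.14, 3.14].

## Interface

Orientations are given as a unit quaternion [x, y, z, w].
In Python, from bench import r, eyes gives the robot as it stands.
- The arm moves only by the shell command python3 -m inch 'ROWS' [FORCE]. ROWS is a JSON object of lists of equal length, an entry for each row: "translation": the shift along the world's x, y, z scaled (see below), a list of three; "rot": the turn, a rotation vector about the world's x, y, z scaled (see below), a list of three; "jaw": the finger opening in mm, from 0 to 87. In form: {"translation": [[tx, ty, tz], ...], "rot": [[ax, ay, az], ...], "jaw": [jaw, ...]}. A call has 1 to 20 rows; each row is the pose to reach, as a shift and turn from the pose measured when the call began; what a row does not reach only later rows make up. The controller multiplies each number of a shift by 100 mm and each number of a turn by 60 degrees. A row lasts 1/10 s, in which the tool goes at most 50 mm and 8.59 degrees, less where a joint would pass 70% of its speed; a pose out of reach is approached as far as the arm can. A call with a number of a shift or a turn outside -1 to 1 is refused whole. A call with a gripper value outside its range is refused whole. The fingers move at their own pace and stop on an object; FORCE is the grip in N (left out, the last holds). Time passes only in rows, so rows that repeat a pose let the fingers close. It gives the time, the measured TCP pose, the force and the opening at its end, in the units of the state.
- r.read_state(): the state, without advancing time (a new reading comes with each control period).
- eyes.camera(name): name is "scene" or "top" or "wrist"; returns the picture (420x560x3 uint8, blue, green, red); there is no depth.
- eyes.calibration(name): a dict with "fx", "fy", "cx", "cy" (pixels), "distortion" ([k1, k2, p1, p2, k3] as OpenCV has them; the pictures are not rectified), "R" (3x3) and "t" (3): a world point X has camera coordinates R X + t; the wrist camera has in their place "hand_eye" (4x4, takes a point from camera to tool coordinates, whose origin is the TCP and whose axes are the flange's). Camera axes: x right, y down, z forward; pixel columns grow to the right and rows downward; lengths in m; the calibration is good to about 2 mm. A picture is of the moment at which its call begins: read the wrist's pose just before it. calibration takes no time and is no camera call.
- r.close_job(): hands the job in, once; it reports no verdict.
The state is a dict: "time": time; "joint_positions": joint angles; "joint_vel": joint speeds; "joint_torque": joint torques, N m; "ee_pos": TCP position; "eef_rot": TCP orientation; "ft_force": force on the tool from outside, world axes, zero at the start; "torque": the same for the moment, N m; "width": finger opening in m.
Only numpy, scipy, OpenCV 4.12 (cv2) and the standard library are available. Lean on these libraries where they do the work, as an engineer would, in place of code of your own. Each camera call takes 0.05 s, during which the arm holds its last target. There are 200 camera calls.

## Task

The red wing screw of the little wooden glue press only stands loose in the mouth of its brass nut. Start it cleanly: first turn it backward (anticlockwise from above) until you feel the thread drop and let it drop in, and only then turn it forward (clockwise) by one full turn. Finish while still holding the wing between the fingers, the screw at rest and started; do not let go, and leave the mug, the glue bottle and the plywood lantern where they stand.

Things in the scene. Friction and masses are not known exactly. Their poses are not given: they have to be found in the camera images.
- press: Small wooden screw press, fixed to the table: plywood base 170 x 250 x 20 mm (local x by y) and a beech crossbeam 60 x 230 mm along local y, its top 100 mm above the table. Origin: on the table under the screw's vertical axis; z up.
- boss_mouth (a point): Centre of the top of the upright brass nut boss in the middle of the beam, on the screw's axis, 130 mm above the table; boss outer radius 26 mm. Right-hand thread, one start, pitch 8 mm. The screw cannot be lifted out (3 mm of upward play) and sinks at most 21.5 mm; up to 1 mm of axial play in the thread.
- wing (a point): Grip point of the screw's red wing, on its axis, about 188 mm above the table; turns and sinks with the screw. The wing is an upright bar 46 mm long (local x), 14 mm thick (local y: squeeze along this), 36 mm tall: 12 mm above and 24 mm below this point, then a wider collar (radius 14 mm): do not grip that. The screw weighs about 0.4 kg and drops if the grip is loosened; squeezing fingers carry it and hide the drop.
- turn (a joint): Rotation of the screw in rad, growing clockwise seen from above (forward); not zero at the start, any number of turns; stays where left. The wing's yaw is the press's yaw minus this. The thread's mouth lies 0.3 to 2.2 rad backward (anticlockwise) of the start, unseen: going backward the screw rises slightly (up to 3 mm), then past the mouth drops about 8 mm.
- depth (a joint): How far the screw has sunk, in m, growing downward: 0 to 0.003 as it rests before the drop, about 0.0085 just after the drop, then 0.008 more for each turn forward (about 0.0165 after one turn).
- mug_mid (a point): Bystander: white mug, radius 40 mm, 90 mm tall; this point is half-way up on its axis.
- glue_mid (a point): Bystander: white glue bottle with orange cap, radius 26 mm, 140 mm tall; this point is half-way up on its axis.
- lantern_mid (a point): Bystander: plywood lantern house 100 x 110 x 130 mm with a small wooden handle on its roof, up to 152 mm; this point is 65 mm up on its centre line.

How it is judged:
By the outcome, as a careful person would: the job done as asked, in the order asked, and still so for the second after the job is handed in, while the arm keeps its last pose, push and grip.
It also fails if it takes over 72 s, if anything falls off the work surface, if the arm or the gripper's body presses on something with over 40 N, if the wrist force passes 120 N, or if a joint passes its speed limit or range.

## Working session

There is one attempt and no reset: what is moved stays moved. The work goes in short steps, Python scripts to look and compute and a shell command to move; the robot and the scene stay as the last step left them, time stands still between calls to the robot, and variables do not carry over. Pictures are saved under pics/ and viewed, about 8 in all and at most 12, crops included, and the job is handed in when it is done.

```bash
ls; mkdir -p pics
python3 - <<'E'
from bench import r,eyes
import cv2,numpy as np
s=r.read_state();print({k:np.round(v,3).tolist() for k,v in s.items()})
for n in("scene","top"):
    cv2.imwrite(f"pics/{n}0.png",eyes.camera(n));c=eyes.calibration(n);print({k:np.round(v,3).tolist() for k,v in c.items()})
print(eyes.calibration("wrist"))
E
```

```text
pics
{'time': 0.0, 'joint_positions': [-1.265, 0.333, -0.065, 1.461, 0.022, 1.35, -0.088], 'joint_vel': [0.002, -0.0, 0.001, -0.001, 0.001, -0.001, 0.002], 'joint_torque': [0.0, -62.326, 0.025, -38.991, -0.061, 0.04, 0.0], 'ee_pos': [0.202, 0.591, 0.233], 'eef_rot': [0.164, 0.987, -0.001, -0.0], 'ft_force': [0.126, -0.57, -0.722], 'torque': [0.011, 0.024, -0.022], 'width': 0.087}
{'fx': 385.964, 'fy': 385.964, 'cx': 279.991, 'cy': 207.511, 'distortion': [-0.025, 0.0, 0.0, 0.0, 0.0], 'R': [[-0.849, 0.528, -0.015], [0.411, 0.641, -0.648], [-0.333, -0.556, -0.761]], 't': [0.481, -0.217, 1.275]}
{'fx': 408.821, 'fy': 408.821, 'cx': 281.272, 'cy': 210.209, 'distortion': [-0.048, 0.0, 0.0, 0.0, 0.0], 'R': [[0.016, -1.0, -0.017], [-0.982, -0.012, -0.19], [0.19, 0.02, -0.982]], 't': [0.083, 0.63, 0.814]}
{'fx': 363.1898988669165, 'fy': 363.1898988669165, 'cx': 278.8988762537398, 'cy': 207.33410369872797, 'distortion': array([-0.04300431,  0.        ,  0.        ,  0.        ,  0.        ]), 'hand_eye': array([[ 1.05063146e-03, -9.56594071e-01, -2.91421824e-01,
         8.07047038e-02],
       [ 9.99999151e-01,  1.22952457e-03, -4.30734205e-04,
         1.96736141e-04],
       [ 7.70348078e-04, -2.91421124e-01,  9.56594551e-01,
        -1.51170814e-01],
       [ 0.00000000e+00,  0.00000000e+00,  0.00000000e+00,
         1.00000000e+00]])}
```

View pics/scene0.png

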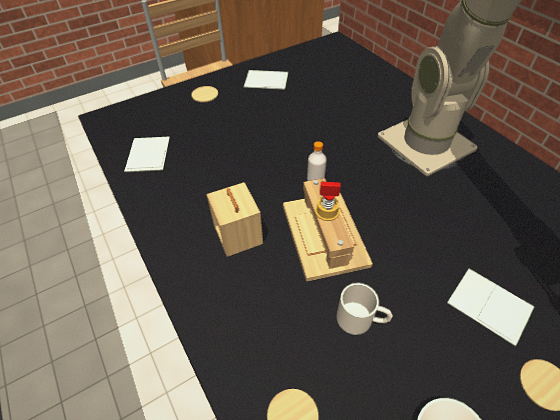

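View pics/top0.png

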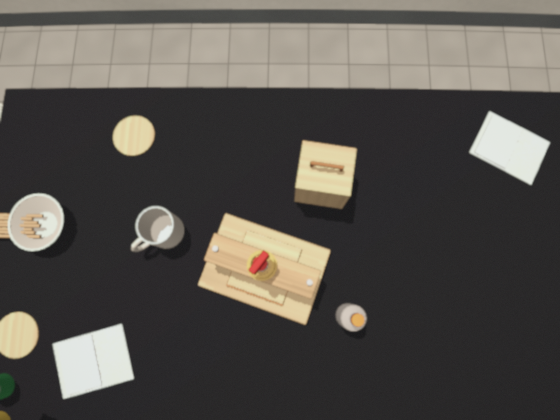

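The scene view shows the red wing at about (330,189) on the press, the mug at (357,310), the glue bottle at (317,165) and the lantern at (235,220). In the top view the wing is at (259,262), the mug at (158,230), the bottle cap at (357,320) and the lantern at (327,175).

```bash
cat > h.py <<'E'
from bench import r,eyes
import cv2,numpy as np
from scipy.spatial.transform import Rotation as Ro
def K(c): return np.array([[c['fx'],0,c['cx']],[0,c['fy'],c['cy']],[0,0,1]])
def cam(n):
    c=eyes.calibration(n)
    if n=="wrist":
        s=r.read_state();T=np.eye(4);T[:3,:3]=Ro.from_quat(s['eef_rot']).as_matrix();T[:3,3]=s['ee_pos']
        E=np.linalg.inv(T@c['hand_eye']);c['R'],c['t']=E[:3,:3],E[:3,3]
    c['R']=np.array(c['R']);c['t']=np.array(c['t']);c['distortion']=np.array(c['distortion'])
    return c
def ray(c,uv):
    p=cv2.undistortPoints(np.array([[uv]],float),K(c),c['distortion'])[0,0]
    d=c['R'].T@np.array([p[0],p[1],1]);return -c['R'].T@c['t'],d
def at_z(c,uv,z):
    o,d=ray(c,uv);return o+d*(z-o[2])/d[2]
def proj(c,X): return cv2.projectPoints(np.array(X,float).reshape(-1,3),cv2.Rodrigues(c['R'])[0],c['t'],K(c),c['distortion'])[0][:,0]
def red(im):
    b,g,q=[im[...,i].astype(int) for i in range(3)]
    m=((q>90)&(g<0.35*q)&(b<0.35*q)).astype(np.uint8)
    n,l,st,ce=cv2.connectedComponentsWithStats(m);i=1+np.argmax(st[1:,4]);return l==i
# wing box corners for pose (x,y,zgrip,yaw)
def wing(p):
    x,y,z,a=p;L=np.array([[i,j,k] for i in(-.023,.023) for j in(-.007,.007) for k in(-.024,.012)])
    return Ro.from_euler('z',a).apply(L)+[x,y,z]
def mask(c,p):
    m=np.zeros((420*4,560*4),np.uint8)
    h=cv2.convexHull(np.round(proj(c,wing(p))*4+1.5).astype(np.int32));cv2.fillConvexPoly(m,h,1)
    return cv2.resize(m.astype(np.float32),(560,420),interpolation=cv2.INTER_AREA)
E
python3 - <<'E'
from h import *
from scipy.optimize import minimize
ims={n:cv2.imread(f"pics/{n}0.png") for n in("scene","top")};cs={n:cam(n) for n in ims};ms={n:red(ims[n]) for n in ims}
for n in ms: print(n,ms[n].sum(),np.argwhere(ms[n]).mean(0)[::-1])
f=lambda p:sum(np.abs(mask(cs[n],p)-ms[n]).sum() for n in ms)
x0=at_z(cs['top'],np.argwhere(ms['top']).mean(0)[::-1],.185)
best=[]
for a in np.arange(0,np.pi,np.pi/8):
    q=minimize(f,[x0[0],x0[1],.188,a],method='Nelder-Mead',options=dict(initial_simplex=np.array([[x0[0],x0[1],.188,a]]+[[x0[0]+.01*(i==0),x0[1]+.01*(i==1),.188+.008*(i==2),a+.3*(i==3)] for i in range(4)])))
    best.append((q.fun,*np.round(q.x,4)))
best.sort();print(best[:3])
c=cs['top']
print('glue cap',at_z(c,(358,321),.14),'mug rim',at_z(c,(155,226),.09),'lantern',at_z(c,(327,165),.13))
b=[at_z(c,u,.02)[:2] for u in((225,216),(329,250),(305,320),(200,284))];print(np.round(b,3),np.mean(b,0))
o=[]
for n,(u,v) in(("scene",(330,195)),("top",(259,265))): o.append(cv2.resize(ims[n][v-30:v+30,u-35:u+35],None,fx=8,fy=8)[:, :390])
cv2.imwrite('pics/crop.png',np.hstack(o))
E
```

```text
scene 303 [329.8349835  189.35643564]
top 60 [261.36666667 264.53333333]
[(np.float64(233.6875), np.float64(0.5019), np.float64(0.1229), np.float64(0.1781), np.float64(2.5621)), (np.float64(233.9375), np.float64(0.5022), np.float64(0.1225), np.float64(0.1777), np.float64(-0.6406)), (np.float64(234.8125), np.float64(0.5022), np.float64(0.1229), np.float64(0.1784), np.float64(2.5665))]
glue cap [ 0.40648442 -0.05506164  0.14      ] mug rim [0.58649981 0.35261427 0.09      ] lantern [ 7.09164958e-01 -5.09618479e-06  1.30000000e-01]
[[ 0.622  0.219]
 [ 0.549 -0.014]
 [ 0.398  0.038]
 [ 0.471  0.267]] [0.50993372 0.12763317]
```

View pics/crop.png

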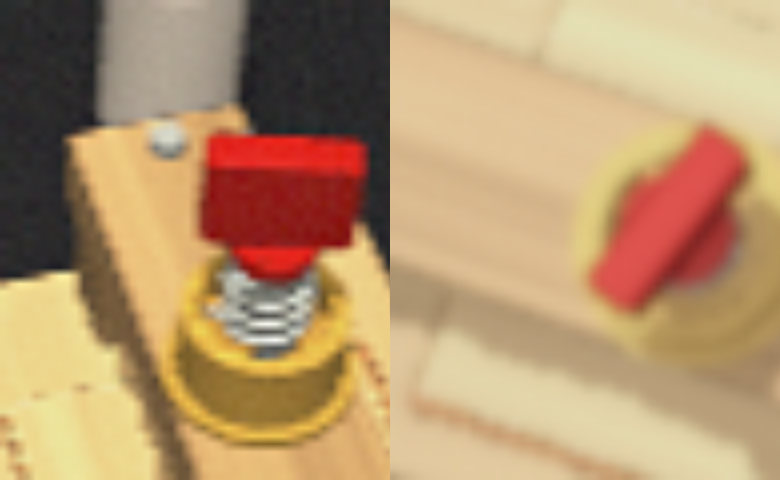

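The crop shows the wing's top face centre at about (330.6,184.4) in the scene view. In the top view its ends are at about (265.2,253.8) and (252.8,270.6), centre (259,262.2).

Run:
```python
from h import *
from scipy.optimize import least_squares
a,b=cam('scene'),cam('top')
f=lambda X:np.r_[proj(a,X)[0]-(330.6,184.4),proj(b,X)[0]-(259,262.2)]
q=least_squares(f,[.5,.12,.2]);print(q.x,q.fun, at_z(b,(259,262.2),.2))
e=[at_z(b,u,.2) for u in((252.8,270.6),(265.2,253.8))];d=e[1]-e[0];print(np.hypot(*d[:2]),np.degrees(np.arctan2(d[1],d[0])))
print(q.x-r.read_state()['ee_pos'])
```

```text
[0.50804315 0.12755755 0.19581947] [-0.67642107 -0.0800715  -0.35586927  0.3834105 ] [0.50845837 0.12664388 0.2       ]
0.03637183918868248 -35.31968423113837
[ 0.30630664 -0.46363654 -0.03701407]
```

```bash
M="python3 -m inch"
python3 -m inch '{"translation":[[0.3,-0.46,0.1],[0.61,-0.93,0.2],[0.61,-0.93,0.2]],"rot":[[0,0,-0.1],[0,0,-0.15],[0,0,-0.28]],"jaw":[60,60,60]}' 20
python3 -m inch '{"translation":[[0.3,-0.46,0],[0.61,-0.93,0],[0.61,-0.93,0]],"rot":[[0,0,0],[0,0,0],[0,0,0]],"jaw":[50,50,50]}'
python3 -m inch '{"translation":[[0.3,-0.46,0],[0.61,-0.93,0],[0.61,-0.93,0]],"rot":[[0,0,0],[0,0,0],[0,0,0]],"jaw":[40,40,40]}'
python3 -m inch '{"translation":[[0.3,-0.46,0],[0.61,-0.93,0],[0.61,-0.93,0]],"rot":[[0,0,0],[0,0,0],[0,0,0]],"jaw":[40,40,40]}'
python3 - <<'E'
from h import *
s=r.read_state();q=np.array(s['eef_rot']);y=Ro.from_quat(q).as_matrix()[:,1]
print(s['time'],s['ee_pos'],s['joint_positions'],s['width'],np.degrees(np.arctan2(y[1],y[0])))
print((np.array([.508,.127,.25])-s['ee_pos'])*10)
E
```

```text
time: 0.4
ee_pos: [0.267, 0.4942, 0.2538]
eef_rot: [0.31, 0.951, -0.001, 0.001]
ft_force: [0.2, 0.0, -0.4]
width: 0.0703
time: 0.7
ee_pos: [0.3313, 0.3967, 0.2537]
eef_rot: [0.313, 0.95, -0.001, 0.001]
ft_force: [-0.1, -0.4, -0.0]
width: 0.0518
time: 1.0
ee_pos: [0.3951, 0.2989, 0.2538]
eef_rot: [0.316, 0.949, -0.001, 0.002]
ft_force: [0.6, -0.1, -0.4]
width: 0.0412
time: 1.3
ee_pos: [0.4584, 0.2007, 0.2538]
eef_rot: [0.319, 0.948, -0.002, 0.002]
ft_force: [-1.2, 0.3, -0.0]
width: 0.0397
1.3 [0.45839711 0.20068482 0.25376377] [-0.80529667  0.03460301  0.30640203  1.76871156 -0.0045177   1.33943856
  0.42358976] 0.03971242667239151 52.80482897885736
[ 0.49602889 -0.73684818 -0.03763769]
```

```bash
python3 -m inch '{"translation":[[0.25,-0.37,-0.02],[0.5,-0.74,-0.04],[0.5,-0.74,-0.04],[0.5,-0.74,-0.04]],"rot":[[0,0,0.02],[0,0,0.02],[0,0,0.02],[0,0,0.02]],"jaw":[40,40,40,40]}'
python3 - <<'E'
from h import *
c=cam('wrist');im=eyes.camera('wrist');cv2.imwrite('pics/w0.png',im);s=r.read_state()
print(s['ee_pos'],s['joint_positions'],proj(c,wing((.508,.127,.186,-.63))).round(0).tolist())
E
```

```text
time: 1.7
ee_pos: [0.5085, 0.1258, 0.2494]
eef_rot: [0.31, 0.951, -0.002, 0.002]
ft_force: [-0.6, -0.2, 0.6]
width: 0.0399
[0.50804281 0.12710332 0.2494136 ] [-0.70337421  0.09116755  0.39420623  1.72461954 -0.03029878  1.3319688
  0.63916535] [[270.0, 184.0], [268.0, 198.0], [291.0, 184.0], [293.0, 198.0], [270.0, 247.0], [269.0, 270.0], [290.0, 247.0], [292.0, 270.0]]
```

View pics/w0.png

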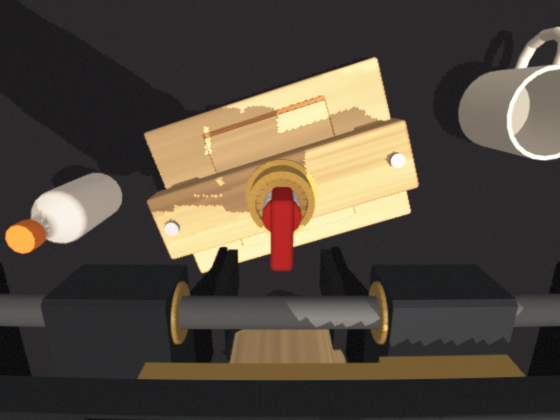

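The wrist view shows the wing at u 271–293, v 188–270, straight along the picture and centred between the fingers. It matches the predicted projection to within 1–2 px at the near end (the far end is partly the collar).

```bash
python3 -m inch '{"translation":[[0,0,-0.4],[0,0,-0.71],[0,0,-0.71],[0,0,-0.71],[0,0,-0.71],[0,0,-0.71],[0,0,-0.71],[0,0,-0.71]],"rot":[[0,0,0],[0,0,0],[0,0,0],[0,0,0],[0,0,0],[0,0,0],[0,0,0],[0,0,0]],"jaw":[40,40,40,22,10,10,10,10]}' 10
cat >> h.py <<'E'
def look(name,save=False):
    s=r.read_state();im=eyes.camera(name);m=red(im)
    y=Ro.from_quat(s['eef_rot']).as_matrix()[:,1]
    v,u=np.nonzero(m);print('t%.2f'%s['time'],np.round(s['ee_pos'],4),'yawjaw%.2f'%np.degrees(np.arctan2(y[1],y[0])),'j7 %.2f'%s['joint_positions'][6],'w%.1f'%(s['width']*1e3),'F',np.round(s['ft_force'],1),'Mz%.2f'%s['torque'][2],name,'red',m.sum(),'u%.1f v%.1f'%(u.mean(),v.mean()),u.min(),u.max(),v.min(),v.max());return im
E
python3 - <<'E'
from h import *
a=look('wrist');b=look('scene')
cv2.imwrite('pics/g0.png',np.hstack([cv2.resize(a,None,fx=.7,fy=.7)[:, :392],cv2.resize(b[150:250,280:380],(294,294))]))
E
```

```text
time: 2.55
ee_pos: [0.5086, 0.1275, 0.1792]
eef_rot: [0.309, 0.951, -0.001, 0.003]
ft_force: [0.4, 1.5, 2.3]
width: 0.0139
t2.55 [0.5086 0.1275 0.1792] yawjaw54.02 j7 0.66 w13.9 F [0.4 1.5 2.3] Mz-0.01 wrist red 2344 u278.8 v261.2 257 300 225 295Traceback (most recent call last):
  File "<stdin>", line 2, in <module>
  File "h.py", line 31, in look
    s=r.read_state();im=eyes.camera(name);m=red(im)
                                            ~~~^^^^
  File "h.py", line 21, in red
    n,l,st,ce=cv2.connectedComponentsWithStats(m);i=1+np.argmax(st[1:,4]);return l==i
                                                      ~~~~~~~~~^^^^^^^^^^
    return _wrapfunc(a, 'argmax', axis=axis, out=out, **kwds)
    return bound(*args, **kwds)
ValueError: attempt to get argmax of an empty sequence
```

```bash
python3 -m inch '{"translation":[[0,0,0],[0,0,0],[0,0,0],[0,0,0],[0,0,0],[0,0,0],[0,0,0]],"rot":[[0,0,0],[0,0,0.1],[0,0,0.2],[0,0,0.2],[0,0,0.2],[0,0,0.2],[0,0,0.2]],"jaw":[10,10,10,10,20,20,20]}' 10
python3 - <<'E'
from h import *
a=look('wrist');c=cam('wrist')
for z in(.188,.186,.178): print(z,proj(c,wing((.5083,.1274,z,np.radians(54+12-90)))).round(0)[[1,3,5,7]].tolist(),proj(c,(.5083,.1274,z-.024))[0])
cv2.imwrite('pics/g0.png',a)
E
```

```text
time: 3.35
ee_pos: [0.5084, 0.1274, 0.1789]
eef_rot: [0.208, 0.978, -0.001, 0.002]
ft_force: [0.4, -0.6, -0.0]
width: 0.0193
t3.35 [0.5084 0.1274 0.1789] yawjaw65.93 j7 0.86 w19.3 F [ 0.4 -0.6 -0. ] Mz-0.01 wrist red 2524 u278.9 v261.9 258 300 226 295
0.188 [[260.0, 252.0], [296.0, 252.0], [262.0, 350.0], [295.0, 350.0]] [278.51584481 264.28934552]
0.186 [[260.0, 250.0], [296.0, 250.0], [262.0, 347.0], [294.0, 347.0]] [278.52765225 262.53449269]
0.178 [[261.0, 242.0], [295.0, 242.0], [263.0, 335.0], [294.0, 335.0]] [278.57255164 255.86142668]
```

View pics/g0.png

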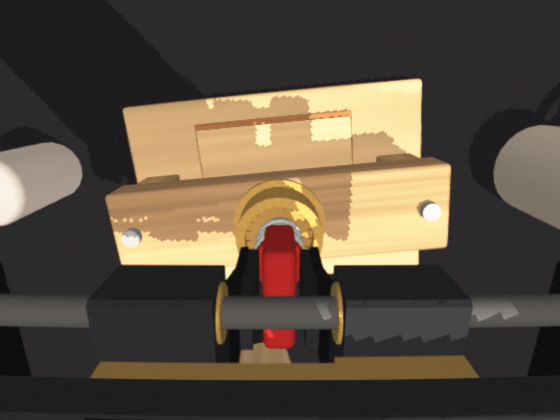

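The wing sits between the open pads. Its top face ends at about v=347 (u 263–295) and the collar's top edge is at v=226, giving a wing height of about 186 mm. A drop should move the 347 edge to about 335.

```bash
cat >> h.py <<'E'
def red(im):
    b,g,q=[im[...,i].astype(int) for i in range(3)]
    m=(q>90)&(g<0.35*q)&(b<0.35*q);m[:200]=0;m[:,:235]=0;m[:,325:]=0;return m
E
python3 -m inch '{"translation":[[0,0,0],[0,0,0],[0,0,0],[0,0,0],[0,0,0],[0,0,0],[0,0,0],[0,0,0]],"rot":[[0,0,0],[0,0,0],[0,0,0.1],[0,0,0.2],[0,0,0.2],[0,0,0.2],[0,0,0.2],[0,0,0.2]],"jaw":[10,10,10,10,10,20,20,20]}' 10 | tail -2
python3 -c "
from h import *
look('wrist')"
```

```text
ft_force: [-0.1, -0.6, 0.7]
width: 0.0192
t4.20 [0.5085 0.1275 0.1789] yawjaw77.87 j7 1.07 w19.2 F [-0.1 -0.6  0.7] Mz-0.02 wrist red 3113 u278.5 v276.5 257 299 226 348
```

```bash
python3 -m inch '{"translation":[[0,0,0],[0,0,0],[0,0,0],[0,0,0],[0,0,0],[0,0,0],[0,0,0],[0,0,0]],"rot":[[0,0,0],[0,0,0],[0,0,0.1],[0,0,0.2],[0,0,0.2],[0,0,0.2],[0,0,0.2],[0,0,0.2]],"jaw":[10,10,10,10,10,20,20,20]}' 10 | tail -2
python3 -c "
from h import *
look('wrist')"
```

```text
ft_force: [0.1, 0.1, 1.3]
width: 0.0194
t5.05 [0.5085 0.1277 0.1789] yawjaw89.82 j7 1.28 w19.4 F [0.1 0.1 1.3] Mz-0.01 wrist red 3092 u278.0 v276.3 257 299 226 348
```

```bash
python3 -m inch '{"translation":[[0,0,0],[0,0,0],[0,0,0],[0,0,0],[0,0,0],[0,0,0],[0,0,0],[0,0,0]],"rot":[[0,0,0],[0,0,0],[0,0,0.1],[0,0,0.2],[0,0,0.2],[0,0,0.2],[0,0,0.2],[0,0,0.2]],"jaw":[10,10,10,10,10,20,20,20]}' 10 | tail -2
python3 -c "
from h import *
look('wrist')"
```

```text
ft_force: [0.3, 0.5, 0.1]
width: 0.0195
t5.90 [0.5084 0.1281 0.1788] yawjaw101.79 j7 1.48 w19.5 F [0.3 0.5 0.1] Mz-0.02 wrist red 3125 u277.0 v276.7 255 299 226 349
```

```bash
python3 -m inch '{"translation":[[0,0,0],[0,0,0],[0,0,0],[0,0,0],[0,0,0],[0,0,0],[0,0,0],[0,0,0]],"rot":[[0,0,0],[0,0,0],[0,0,0.1],[0,0,0.2],[0,0,0.2],[0,0,0.2],[0,0,0.2],[0,0,0.2]],"jaw":[10,10,10,10,10,20,20,20]}' 10 | tail -2
python3 -c "
from h import *
look('wrist')"
```

```text
ft_force: [0.0, 0.6, -1.1]
width: 0.0197
t6.75 [0.5083 0.1287 0.1788] yawjaw113.76 j7 1.69 w19.7 F [ 0.   0.6 -1.1] Mz0.01 wrist red 3179 u275.7 v275.6 254 299 225 348
```

```bash
python3 -m inch '{"translation":[[0,-0.01,0],[0,-0.01,0],[0,-0.01,0],[0,-0.01,0],[0,-0.01,0],[0,-0.01,0],[0,-0.01,0],[0,-0.01,0]],"rot":[[0,0,0],[0,0,0],[0,0,0.1],[0,0,0.2],[0,0,0.2],[0,0,0.2],[0,0,0.2],[0,0,0.2]],"jaw":[10,10,10,10,10,20,20,20]}' 10 | tail -2
python3 -c "
from h import *
look('wrist')"
```

```text
ft_force: [-0.9, 0.7, -1.4]
width: 0.0197
t7.60 [0.5081 0.1281 0.1787] yawjaw125.73 j7 1.90 w19.7 F [-0.9  0.7 -1.4] Mz-0.01 wrist red 3166 u276.4 v276.7 255 299 225 349
```

```bash
python3 -m inch '{"translation":[[0,-0.01,0],[0,-0.01,0],[0,-0.01,0],[0,-0.01,0],[0,-0.01,0],[0,-0.01,0],[0,-0.01,0],[0,-0.01,0]],"rot":[[0,0,0],[0,0,0],[0,0,0.1],[0,0,0.2],[0,0,0.2],[0,0,0.2],[0,0,0.2],[0,0,0.2]],"jaw":[10,10,10,10,10,20,20,20]}' 10 | tail -2
python3 -c "
from h import *
look('wrist')"
```

```text
ft_force: [0.1, 0.7, -0.6]
width: 0.0198
t8.45 [0.5079 0.1275 0.1788] yawjaw137.68 j7 2.11 w19.8 F [ 0.1  0.7 -0.6] Mz-0.03 wrist red 2858 u277.0 v265.3 253 300 221 338
```

Run:
```python
from h import *
a=look('wrist');c=cam('wrist');cv2.imwrite('pics/d.png',a[190:370,180:380].repeat(3,0).repeat(3,1))
for z in(.188,.186,.182,.180,.178,.176): print(z,proj(c,wing((.5083,.1274,z,np.radians(137.7-90)))).round(0)[[1,3,5,7]].tolist(),proj(c,(.5083,.1274,z-.024))[0])
```

```text
t8.50 [0.5079 0.1274 0.1788] yawjaw137.71 j7 2.11 w19.8 F [ 0.3  0.2 -0.1] Mz-0.02 wrist red 2866 u277.0 v265.2 253 300 221 338
0.188 [[259.0, 252.0], [295.0, 252.0], [260.0, 350.0], [293.0, 350.0]] [277.22028624 264.45421933]
0.186 [[259.0, 250.0], [295.0, 250.0], [261.0, 347.0], [293.0, 347.0]] [277.24022167 262.699171  ]
0.182 [[260.0, 246.0], [294.0, 246.0], [261.0, 341.0], [293.0, 341.0]] [277.27889304 259.2951999 ]
0.18 [[260.0, 244.0], [294.0, 244.0], [261.0, 338.0], [292.0, 339.0]] [277.29765256 257.64417824]
0.178 [[260.0, 242.0], [294.0, 242.0], [262.0, 336.0], [292.0, 336.0]] [277.31604296 256.02580111]
0.176 [[260.0, 240.0], [294.0, 240.0], [262.0, 333.0], [292.0, 333.0]] [277.33407493 254.43911798]
```

View pics/d.png

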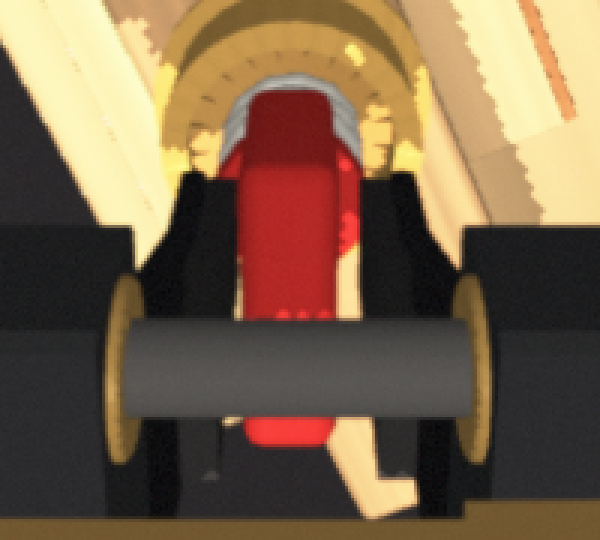

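The crop shows the wing lower between the open pads, its top end at v=338 where it was 349, so it dropped about 7.7 mm. I'll lower the gripper by that much, regrip and start the forward turn.

```bash
python3 -m inch '{"translation":[[0,0,-0.07],[0,0,-0.07],[0,0,-0.07],[0,0,-0.07],[0,0,-0.07],[0,0,-0.07]],"rot":[[0,0,0],[0,0,0],[0,0,0],[0,0,0],[0,0,0],[0,0,0]],"jaw":[20,20,10,10,10,10]}' 15
python3 -c "
from h import *
look('wrist')"
python3 -m inch '{"translation":[[0,0,0],[0,0,-0.003],[0,0,-0.006],[0,0,-0.007],[0,0,-0.007]],"rot":[[0,0,-0.1],[0,0,-0.2],[0,0,-0.35],[0,0,-0.5],[0,0,-0.5]],"jaw":[10,10,10,10,10]}' 15
python3 -c "
from h import *
look('wrist')"
```

```text
time: 9.15
ee_pos: [0.5086, 0.1265, 0.1718]
eef_rot: [-0.404, 0.915, 0.001, 0.003]
ft_force: [4.8, -3.4, -3.0]
width: 0.0141
t9.15 [0.5086 0.1265 0.1718] yawjaw137.66 j7 2.11 w14.1 F [ 4.8 -3.4 -3. ] Mz0.04 wrist red 2896 u278.3 v277.8 258 299 226 349
time: 9.7
ee_pos: [0.5084, 0.1268, 0.171]
eef_rot: [-0.152, 0.988, 0.0, 0.003]
ft_force: [0.8, -0.1, -2.7]
width: 0.014
t9.70 [0.5084 0.1268 0.171 ] yawjaw107.51 j7 1.59 w14.0 F [ 0.8 -0.1 -2.7] Mz-0.07 wrist red 2928 u278.8 v278.1 258 300 226 349
```

```bash
for i in 1; do
python3 -m inch '{"translation":[[0,0,-0.002],[0,0,-0.004],[0,0,-0.006],[0,0,-0.008],[0,0,-0.01],[0,0,-0.012],[0,0,-0.013],[0,0,-0.013]],"rot":[[0,0,-0.14],[0,0,-0.28],[0,0,-0.42],[0,0,-0.56],[0,0,-0.7],[0,0,-0.84],[0,0,-1],[0,0,-1]],"jaw":[10,10,10,10,10,10,10,10]}' 15 | grep force; done
python3 -c "
from h import *
look('wrist')"
python3 -m inch '{"translation":[[0,0,-0.002],[0,0,-0.004],[0,0,-0.006],[0,0,-0.008],[0,0,-0.01],[0,0,-0.012],[0,0,-0.013],[0,0,-0.013]],"rot":[[0,0,-0.14],[0,0,-0.28],[0,0,-0.42],[0,0,-0.56],[0,0,-0.7],[0,0,-0.84],[0,0,-1],[0,0,-1]],"jaw":[10,10,10,10,10,10,10,10]}' 15 | grep force
python3 -c "
from h import *
look('wrist')"
```

```text
ft_force: [2.8, 3.2, -4.0]
t10.55 [0.5086 0.1276 0.1698] yawjaw47.83 j7 0.56 w14.0 F [ 2.8  3.2 -4. ] Mz-0.00 wrist red 2932 u278.9 v278.2 258 299 226 349
ft_force: [5.0, 2.7, -4.1]
t11.40 [0.5094 0.1278 0.1688] yawjaw-11.92 j7 -0.47 w14.1 F [ 5.   2.7 -4.1] Mz0.03 wrist red 2859 u279.0 v276.4 258 300 226 348
```

```bash
python3 -m inch '{"translation":[[-0.008,-0.003,-0.002],[-0.008,-0.003,-0.004],[-0.008,-0.003,-0.006],[-0.008,-0.003,-0.009],[-0.008,-0.003,-0.012],[-0.008,-0.003,-0.014],[-0.008,-0.003,-0.015],[-0.008,-0.003,-0.015]],"rot":[[0,0,-0.14],[0,0,-0.28],[0,0,-0.42],[0,0,-0.56],[0,0,-0.7],[0,0,-0.84],[0,0,-1],[0,0,-1]],"jaw":[10,10,10,10,10,10,10,10]}' 15 | grep force
python3 -c "
from h import *
look('wrist')"
python3 -m inch '{"translation":[[-0.003,0,-0.002],[-0.003,0,-0.004],[-0.003,0,-0.006],[-0.003,0,-0.009],[-0.003,0,-0.012],[-0.003,0,-0.014],[-0.003,0,-0.014]],"rot":[[0,0,-0.14],[0,0,-0.28],[0,0,-0.42],[0,0,-0.56],[0,0,-0.7],[0,0,-0.8],[0,0,-0.8]],"jaw":[10,10,10,10,10,10,10]}' 15 | grep force
python3 -c "
from h import *
look('wrist')"
```

```text
ft_force: [7.1, 0.4, -4.2]
t12.25 [0.5098 0.1273 0.1677] yawjaw-71.72 j7 -1.49 w13.8 F [ 7.1  0.4 -4.2] Mz-0.03 wrist red 2896 u279.2 v277.3 258 300 225 348
ft_force: [5.7, -1.3, -3.9]
t13.00 [0.5099 0.1267 0.1663] yawjaw-119.39 j7 -2.30 w13.8 F [ 5.7 -1.3 -3.9] Mz-0.06 wrist red 2860 u279.2 v277.3 258 300 226 348
```

```bash
python3 -m inch '{"translation":[[0,0,0],[0,0,0],[0,0,0],[0,0,0],[0,0,0],[0,0,0],[0,0,0],[0,0,0],[0,0,0]],"rot":[[0,0,0],[0,0,0],[0,0,0],[0,0,0],[0,0,0],[0,0,0],[0,0,0],[0,0,0],[0,0,0]],"jaw":[72,72,72,72,72,72,72,72,72]}' 15 | grep -E "force|width"
python3 -c "
from h import *
a=look('wrist');cv2.imwrite('pics/o.png',a)"
```

```text
ft_force: [-0.3, -0.5, -0.3]
width: 0.0703
t13.95 [0.5099 0.1268 0.1664] yawjaw-119.22 j7 -2.30 w70.3 F [-0.3 -0.5 -0.3] Mz-0.03 wrist red 3353 u279.1 v274.7 253 305 225 348
```

View pics/o.png

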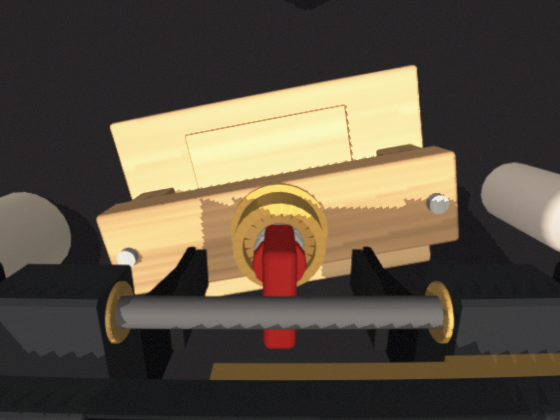

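The wing stayed aligned between the open fingers (u 264–297, end at v=348), with clear space on both sides. Next I'll rotate the open gripper back by half a turn.

```bash
python3 -m inch '{"translation":[[-0.012,0.004,0],[-0.012,0.004,0],[-0.012,0.004,0],[-0.012,0.004,0],[-0.012,0.004,0],[-0.012,0.004,0],[-0.012,0.004,0],[-0.012,0.004,0]],"rot":[[0,0,0.14],[0,0,0.28],[0,0,0.42],[0,0,0.56],[0,0,0.7],[0,0,0.84],[0,0,1],[0,0,1]],"jaw":[72,72,72,72,72,72,72,72]}' 15 | grep force
python3 -m inch '{"translation":[[0,0,0],[0,0,0],[0,0,0],[0,0,0],[0,0,0],[0,0,0],[0,0,0],[0,0,0]],"rot":[[0,0,0.14],[0,0,0.28],[0,0,0.42],[0,0,0.56],[0,0,0.7],[0,0,0.84],[0,0,1],[0,0,1]],"jaw":[72,72,72,72,72,72,72,72]}' 15 | grep force
python3 -m inch '{"translation":[[0,0,0],[0,0,0],[0,0,0],[0,0,0],[0,0,0],[0,0,0],[0,0,0],[0,0,0]],"rot":[[0,0,0.14],[0,0,0.28],[0,0,0.42],[0,0,0.56],[0,0,0.7],[0,0,0.84],[0,0,1],[0,0,1]],"jaw":[72,72,72,72,72,72,72,72]}' 15 | grep force
python3 -c "
from h import *
look('wrist')"
```

```text
ft_force: [0.8, 0.6, 0.6]
ft_force: [-0.7, -0.1, -1.0]
ft_force: [-0.3, 0.8, -0.1]
t16.40 [0.5087 0.127  0.1663] yawjaw60.76 j7 0.79 w71.8 F [-0.3  0.8 -0.1] Mz-0.01 wrist red 3353 u279.6 v274.3 253 306 225 348
```

Aligned again. I'll close, check, then turn the remaining ~103°.

```bash
python3 -m inch '{"translation":[[0,0,0],[0,0,0],[0,0,0],[0,0,0],[0,0,0],[0,0,0],[0,0,0],[0,0,0],[0,0,0],[0,0,0],[0,0,0],[0,0,0],[0,0,0],[0,0,0]],"rot":[[0,0,0],[0,0,0],[0,0,0],[0,0,0],[0,0,0],[0,0,0],[0,0,0],[0,0,0],[0,0,0],[0,0,0],[0,0,0],[0,0,0],[0,0,0],[0,0,0]],"jaw":[30,30,30,30,30,30,30,30,10,10,10,10,10,10]}' 15 | grep -E "force|width"
python3 -c "
from h import *
look('wrist')"
python3 -m inch '{"translation":[[0,0,-0.002],[0,0,-0.004],[0,0,-0.006],[0,0,-0.008],[0,0,-0.01],[0,0,-0.012],[0,0,-0.014],[0,0,-0.014]],"rot":[[0,0,-0.14],[0,0,-0.28],[0,0,-0.42],[0,0,-0.56],[0,0,-0.7],[0,0,-0.84],[0,0,-1],[0,0,-1]],"jaw":[10,10,10,10,10,10,10,10]}' 15 | grep -E "force|width"
python3 -c "
from h import *
look('wrist')"
```

```text
ft_force: [1.2, 1.5, -0.7]
width: 0.0144
t17.85 [0.5088 0.1271 0.1664] yawjaw60.62 j7 0.78 w14.4 F [ 1.2  1.5 -0.7] Mz-0.02 wrist red 2915 u279.1 v276.0 257 300 225 348
ft_force: [3.5, 2.2, -2.1]
width: 0.0139
t18.70 [0.5092 0.1275 0.1651] yawjaw0.46 j7 -0.25 w13.9 F [ 3.5  2.2 -2.1] Mz-0.05 wrist red 2859 u279.3 v274.9 257 301 225 347
```

```bash
python3 -m inch '{"translation":[[0,0,-0.002],[0,0,-0.004],[0,0,-0.006],[0,0,-0.008],[0,0,-0.01],[0,0,-0.011],[0,0,-0.011],[0,0,-0.011],[0,0,-0.011]],"rot":[[0,0,-0.14],[0,0,-0.28],[0,0,-0.42],[0,0,-0.56],[0,0,-0.68],[0,0,-0.75],[0,0,-0.75],[0,0,-0.75],[0,0,-0.75]],"jaw":[10,10,10,10,10,10,10,10,10]}' 15 | grep -E "force|width"
python3 - <<'E'
from h import *
a=look('wrist');c=cam('wrist');yj=Ro.from_quat(r.read_state()['eef_rot']).as_euler('xyz')
y=Ro.from_quat(r.read_state()['eef_rot']).as_matrix()[:,1];A=np.arctan2(y[1],y[0])-np.pi/2
for z in(.174,.172,.170): print(z,proj(c,wing((.5084,.1272,z,A))).round(0)[[1,3,5,7]].tolist())
cv2.imwrite('pics/f.png',a);t=eyes.camera('top');cv2.imwrite('pics/ftop.png',t)
E
```

```text
ft_force: [5.0, 1.1, -1.6]
width: 0.0137
t19.65 [0.5095 0.1274 0.1641] yawjaw-44.15 j7 -1.02 w13.7 F [ 5.   1.1 -1.6] Mz-0.03 wrist red 2872 u279.2 v275.4 258 301 225 347
0.174 [[261.0, 253.0], [297.0, 253.0], [262.0, 352.0], [295.0, 352.0]]
0.172 [[261.0, 251.0], [297.0, 251.0], [262.0, 349.0], [295.0, 349.0]]
0.17 [[261.0, 249.0], [296.0, 249.0], [263.0, 346.0], [295.0, 346.0]]
```

View pics/f.png

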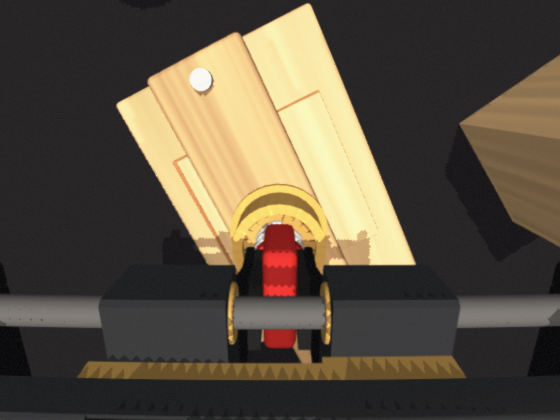

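View pics/ftop.png

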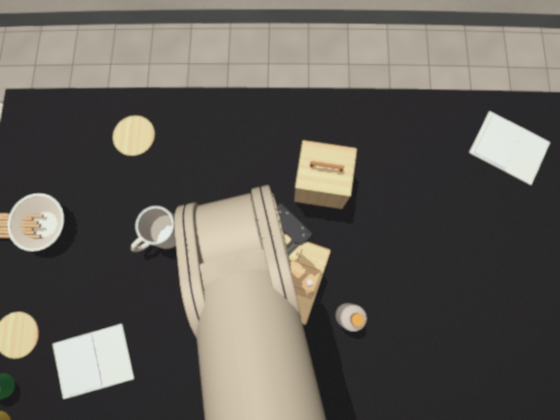

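The wrist view shows the wing held between the pads (u 258–301, end at v=347), which puts it at about 171 mm. In the top view the mug (157,228), the bottle cap (357,320) and the lantern (327,165) are where they started. I'll hand in.

```bash
python3 -c "
from h import *
s=r.read_state();print(s['time'],np.abs(s['joint_vel']).max(),s['width']);print(r.close_job())"
```

```text
19.75 0.002522238107525037 0.014017744946991545
the job is handed in; nothing more can be done
None
```

The screw is started, and the job was handed in at 19.75 s with the wing still gripped and the arm at rest.

- **Backward:** I turned it anticlockwise in 12° steps, opening the fingers slightly after each one so a drop could not be hidden. After about 84° the wrist camera showed the wing drop by about 7.7 mm, from roughly 187.5 mm to 180 mm.
- **Forward:** I lowered the gripper to match, regripped and turned it clockwise 257°. I then opened the fingers, rotated them back half a turn, regripped and turned the remaining 105°, for about 362° in all.

**Last checks:**
- **Depth:** the wing's height reads about 171 mm, so it sank about 8.5–9 mm during the forward turn. The expected figure is 8 mm, and the camera is only good to 1–2 mm.
- **Grip:** the finger opening is 14 mm, which matches the wing's thickness.
- **Forces:** wrist force readings stayed below about 9 N.
- **Bystanders:** the mug, bottle and lantern look unmoved in the top view.

No check failed. The scene camera's view of the wing was blocked by the arm, so the drop and the final depth rest on the wrist camera alone.

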